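Fit up a frame corner for tacking

TASK

Push the longer loose piece of square tube across the welding table until it lies in the corner of the fit-up jig, ready to tack: its long side flat against the fence and its end butted tight and square against the side of the clamped tube. Only push it along the table with the fingers, without lifting or tipping it, leave everything else where it lies, and finish clear of it.

Things in the scene. Friction and masses are not known exactly. Their poses are not given: they have to be found in the camera images.
- corner (a point): Inner corner of the fixed fit-up jig: the point on the table top where the fence's face meets the side of the clamped tube. The jig is turned by up to 0.27 rad. Axes: +x level, square into the fence (roughly away from the robot); +y along the fence away from the clamped tube (roughly to the robot's left); z up. The space x < 0, y > 0 is open table.
- fence_mid (a point): Top edge of the fence, half-way along it; axes as for the corner. The fence is a bare steel 40 x 40 x 4 mm angle fixed to the table. In the corner's axes its flat upright face is the plane x = 0, 40 mm high, from y = -130 to +330 mm; its foot lies behind that face.
- clamped_tube (a point): Centre of the clamped tube: bare steel, 50 x 50 mm, 200 mm long, fixed, square to the fence, its end against it. In the corner's axes it fills x = -200 to 0, y = -50 to 0, z = 0 to 50 mm; its side facing the open table is the plane y = 0. A strap clamp across its top (76 mm high) and a flat corner magnet hold it, both lying to its y < 0 side.
- tube_mid (a point): Centre of the loose tube to push: bare steel, 50 x 50 mm, 150 mm long, open ends, 0.45 to 0.85 kg, lying in the open space. y runs along it (ends at -75, +75 mm), x across it (sides at -25, +25), z up. It starts within 0.5 rad of parallel to the fence, -y end towards the clamped tube. Home, its centre is at x = -25, y = +75, z = +25 mm of the corner's axes. It slides with 2 to 6 N.
- offcut_mid (a point): Centre of a short offcut of the same 50 x 50 mm tube, 40 mm long along its y axis, 50 mm high, lying near the robot's end of the clamped tube. Not part of the job: leave it alone.
- flap_disc: Flap disc lying flat, 115 mm across, 16 mm high, origin at the centre of its underside; on the left, towards the robot. Leave alone.
- grind_disc: Yellowish grinding disc lying flat, 115 mm across, 11 mm high, origin at the centre of its underside; behind the fence. Leave alone.
- plate: Thick steel plate with a bore and two cut corners, 74 x 85 x 22 mm, origin under its centre; left of the jig. Leave alone.
- tape: Tape measure, 68 x 62 x 40 mm, origin under its centre; behind the fence. Leave alone.
- square: Combination square: 300 mm rule lying along its x axis with a blue head 18 mm high near its -x end, origin under the middle of the rule; on the right of the table. Leave alone.
- grinder: Angle grinder, about 300 mm long along its x axis and 85 mm high, origin under it 80 mm from its head end; on the left of the table. Leave alone.
- tube: The same loose tube, with its origin at the centre of its underside, 25 mm below point tube_mid; same axes.
Not all that is in view belongs to the job. There is more than one size of the tube; the job needs the middle-sized.

How it is judged (in metres and radians):
At the end, for the whole second after the job is handed in: The longer loose tube lies flat on the table, at rest and released, its long side against the fence and its end against the clamped tube, each within 2.5 mm of touching and parallel to the fence within 0.02 rad (x of tube_mid in the frame of corner between -0.0275 and -0.022 m and y of tube_mid in the frame of corner between 0.072 and 0.0775 m and z of tube_mid in the frame of corner below 0.028 m and angle between the y axis of tube_mid and the y axis of corner, either way round below 0.02 rad and angle between tube_mid's own z axis and vertical below 0.03 rad and linear speed of tube below 0.01 m/s and contact force between the fingers and tube below 0.1 N).
It fails at once if the tube is lifted off the table (more than 6 mm) (height (world z) of tube_mid above 0.031 m).
It fails at once if the tube is tipped or rolled (angle between tube_mid's own z axis and vertical above 0.15 rad).
It fails at once if the tube offcut or another loose thing on the table is disturbed (moved more than 15 mm) (distance of any of offcut_mid, flap_disc, grind_disc, plate, tape, square, grinder from where it was at the start of the episode above 0.015 m).
It also fails if it takes over 51 s, if anything falls off the work surface, if the arm or the gripper's body presses on something with over 40 N, if the wrist force passes 120 N, or if a joint passes its speed limit or range.

ROBOT

A 6-joint arm with a two-finger parallel gripper is mounted at the origin on the work surface. World frame = base frame: x ahead of the robot, y to its left, z up, the work surface at z = 0. Lengths are in m, angles in degrees, forces in N, time in s.
With the tool pointing down it reaches from about 0.35 to 0.875 m from the base axis. Payload 4.2 kg.
Tool frame: the origin (TCP) lies on the centre line of the jaws, within the pads' length; the fingertips stand 11 mm ahead of it and the grasp point (between the pads) lies 8 mm behind it (tips_ahead is the distance from the TCP to the fingertips, in m); z points along the fingers, y is the line along which they close (so a half turn about z gives the same grasp; the last joint's range is limited). The gripper opens to 87 mm and grips with 3 to 60 N. Pads are 19 mm wide; open, the fingers measure 117 mm over their backs; the gripper's body (75 mm by 190 mm) begins 51 mm behind the grasp point.
Start: joints at [-58.235, 22.042, 0.453, 0, -68.411, -14.817], TCP at [0.182, -0.598, 0.234] pointing down, gripper open.
Joint ranges: [-179.83, 179.83], [-69.29, 118.12], [-61.27, 80.66], [-181.25, 117.63], [-171.15, -9.14], [-177.46, 177.46]. Speed limits (degrees/s): [159.86, 159.86, 180, 180, 180, 180].

INTERFACE

Orientations are given as [roll, pitch, yaw] about the fixed x, y, z axes, in that order (R = Rz(yaw) Ry(pitch) Rx(roll)).
In Python, from workcell import read_state, snapshot, camera_info, sign_off, tips_ahead gives the robot as it stands.
- The arm moves only by the tool apply_moves, never from a script. Its argument "moves" is a list of rows, each an object of numbers: "x", "y", "z": the shift along the world's x, y, z in mm; "rx", "ry", "rz": the turn, a rotation vector about the world's x, y, z in degrees. A call has 1 to 8 rows; each row is the pose to reach, as a shift and turn from the pose commanded when the call began; what a row does not reach only later rows make up. A row lasts 1/10 s, in which the tool goes at most 50 mm and 8.59 degrees, less where a joint would pass 70% of its speed; a pose out of reach is approached as far as the arm can. A call with a gripper value outside its range is refused whole. "claw" is the closure, from 0 (fully open) to 1 (shut), set as the call begins (left out, the last holds). The fingers move at their own pace and stop on an object; the grip force is fixed at half the most. Time passes only in rows, so rows that repeat a pose let the fingers close. It gives the time, the measured TCP pose, the force, the opening and the grip force at its end, in the units of the state.
- read_state(): the state, without advancing time (a new reading comes with each control period).
- snapshot(name): name is "side" or "top"; returns (picture, depth): 420x560x3 uint8, red, green, blue; 420x560 float32, m along the optical axis (not along the pixel's ray), 0 where there is no reading.
- camera_info(name): a dict with "camera_matrix" (3x3 intrinsics, pixels), "extrinsics" (4x4, takes a point from world to camera coordinates). Camera axes: x right, y down, z forward; pixel columns grow to the right and rows downward; lengths in m; the calibration is good to about 2 mm. A picture is of the moment at which its call begins. camera_info takes no time and is no camera call.
- sign_off(): hands the job in; it is judged then, once.
The state is a dict: "time": time; "joint_pos": joint angles; "qvel": joint speeds; "effort": joint torques, N m; "eef_pos": TCP position; "ee_rot": TCP orientation; "wrist_force": force on the tool from outside, world axes, zero at the start; "torque": the same for the moment, N m; "gripper_width": opening from 0.0 (shut) to 1.0 (fully open); "grasp_force": force on a finger pad.
Only numpy, scipy, OpenCV 4.12 (cv2) and the standard library are available. Lean on these libraries where they do the work, as an engineer would, in place of code of your own. Each camera call takes 0.05 s, during which the arm holds its last target. There are 200 camera calls.

## Working session

There is one attempt and no reset: what is moved stays moved. The work goes in short steps, Python scripts to look and compute and a tool call to move; the robot and the scene stay as the last step left them, time stands still between calls to the robot, and variables do not carry over. Pictures are saved under pics/ and viewed, at most 10 in all, crops included, and the job is handed in when it is done.

Besides the shell and the picture viewer there is one more tool, called as name(argument=value, ...), one argument or row to a line, values as JSON. apply_moves: Moves the arm, as the interface text tells. Its arguments: {"type":"object","properties":{"moves":{"type":"array","items":{"type":"object","properties":{"x":{"type":"number"},"y":{"type":"number"},"z":{"type":"number"},"rx":{"type":"number"},"ry":{"type":"number"},"rz":{"type":"number"}}}},"claw":{"type":"number"}},"required":["moves"]}

```bash
mkdir -p pics; ls
cat > h.py <<'E'
import numpy as np, cv2
from workcell import read_state, snapshot, camera_info, sign_off, tips_ahead
def pts(name,d):
    """world point for every pixel, from depth"""
    c=camera_info(name);K=np.array(c["camera_matrix"]);T=np.linalg.inv(np.array(c["extrinsics"]))
    v,u=np.mgrid[:d.shape[0],:d.shape[1]]
    p=np.stack([(u-K[0,2])/K[0,0]*d,(v-K[1,2])/K[1,1]*d,d],-1)
    return p@T[:3,:3].T+T[:3,3]
def ray(name,uv,z):
    c=camera_info(name);K=np.array(c["camera_matrix"]);T=np.linalg.inv(np.array(c["extrinsics"]))
    uv=np.atleast_2d(uv).astype(float)
    r=np.c_[uv,np.ones(len(uv))]@np.linalg.inv(K).T@T[:3,:3].T;o=T[:3,3]
    return o+r*((z-o[2])/r[:,2:3])
E
python3 - <<'E'
from h import *
for n in("top","side"):
    p,d=snapshot(n);cv2.imwrite(f"pics/{n}0.png",p[...,::-1]);np.savez(f"{n}0.npz",p=p,d=d)
    c=camera_info(n);print(n,c["camera_matrix"],np.linalg.inv(np.array(c["extrinsics"])).round(3).tolist(),(d>0).mean())
print(read_state(),tips_ahead)
E
```

```text
pics
top [[523.58311556   0.         276.18929262]
 [  0.         523.58311556 217.46073985]
 [  0.           0.           1.        ]] [[0.015, -0.986, 0.164, 0.265], [-1.0, -0.013, 0.011, 0.053], [-0.009, -0.164, -0.986, 1.555], [0.0, 0.0, 0.0, 1.0]] 0.9961267006802721
side [[534.54665685   0.         287.4089797 ]
 [  0.         534.54665685 212.86479715]
 [  0.           0.           1.        ]] [[0.982, -0.076, 0.171, 0.174], [-0.187, -0.498, 0.847, -1.484], [0.021, -0.864, -0.503, 0.976], [0.0, 0.0, 0.0, 1.0]] 0.9811394557823129
{'time': 0.1, 'joint_pos': array([-5.82341249e+01,  2.20874505e+01,  3.87974598e-01, -2.50414109e-02,
       -6.84128779e+01, -1.48181848e+01]), 'qvel': array([-0.07077032, -0.06237014,  0.14571358,  0.08629172, -0.02009963,
       -0.00068263]), 'effort': array([-6.94257596e-04, -3.91687953e+01,  1.87934232e+01,  4.23188746e+00,
        1.34667568e-02, -7.66137055e-05]), 'eef_pos': array([ 0.18206658, -0.59734898,  0.23256066]), 'ee_rot': array([ 1.79885430e+02, -6.24216655e-03, -1.63061539e+02]), 'wrist_force': array([-0.54045008,  0.12302732,  0.12785032]), 'torque': array([-0.007609  ,  0.04477324, -0.03461049]), 'grasp_force': 0.0, 'gripper_width': 0.9975257298026811} 0.011
```

View pics/top0.png

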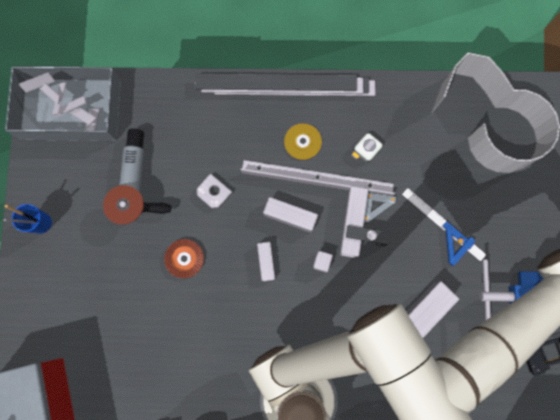

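View pics/side0.png

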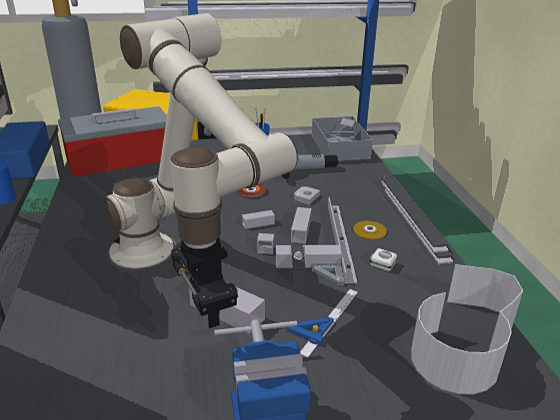

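The top view shows these candidates: tube at (291,214), a slimmer bar at (265,261), the offcut at (323,261), a big tube at (435,310) and the clamped tube at (355,222). The fence runs from (243,167) to (393,188). The side view shows the same things: tube at (301,224), bar at (258,219). Next I measure their sizes and heights in both views.

```bash
cat >> h.py <<'E'
def blob(name,P,near,zr,r=0.13):
    """min-area rect (world xy) of the points with z in zr in the connected patch nearest to pixel 'near'"""
    m=((P[...,2]>zr[0])&(P[...,2]<zr[1])).astype(np.uint8)
    n,l=cv2.connectedComponents(m,connectivity=4)
    k=l[near[1],near[0]]
    if k==0:return None
    q=P[l==k];R=cv2.minAreaRect((q[:,:2]*1000).astype(np.float32))
    return len(q),np.median(q[:,2]).round(4),np.round(R[0],1),np.round(R[1],1),round(R[2],2)
E
python3 - <<'E'
from h import *
c=dict(tube=((291,214),(301,213)),bar=((265,261),(258,215)),off=((323,261),(265,237)),big=((435,310),(240,300)),clamp=((354,210),(318,250)))
for i,n in enumerate(("top","side")):
    f=np.load(n+"0.npz");P=pts(n,f["d"])
    t=P[230:250,200:230] if i==0 else P[290:310,120:150]
    print(n,"table z",np.median(t[...,2]).round(4),t[...,2].std().round(4))
    for k,v in c.items():
        u=v[i];print(k,P[u[1],u[0]].round(3),blob(n,P,u,(.03,.06)))
p=np.load("top0.npz")["p"][120:300,220:420];cv2.imwrite("pics/crop0.png",cv2.resize(p[...,::-1],None,fx=4,fy=4,interpolation=cv2.INTER_CUBIC)[:600,:800] if 0 else cv2.resize(p[...,::-1],(667,600),interpolation=cv2.INTER_CUBIC))
E
```

```text
top table z -0.0001 0.0635
tube [0.526 0.027 0.051] (918, np.float64(0.0498), array([527.8,  29. ]), array([150. ,  51.7]), 70.69)
bar [0.389 0.101 0.04 ] (442, np.float64(0.0363), array([389.8,  98.4]), array([108.3,  35.7]), 8.24)
off [ 0.391 -0.067  0.047] (250, np.float64(0.0498), array([390.4, -66.1]), array([39.9, 50.4]), 74.28)
big [ 0.257 -0.377  0.07 ] None
clamp [ 0.542 -0.158  0.043] (1406, np.float64(0.049), array([530.3, -34.2]), array([457.7, 204.7]), 81.41)
side table z 0.0015 0.0687
tube [0.536 0.069 0.048] (388, np.float64(0.0519), array([528.5,  29.5]), array([161.6,  51.5]), 70.42)
bar [0.39  0.096 0.038] (225, np.float64(0.0377), array([391.1,  97.3]), array([113.1,  50.5]), 10.09)
off [ 0.389 -0.072  0.055] (145, np.float64(0.0514), array([390.7, -65.3]), array([45.2, 50.5]), 76.7)
big [ 0.274 -0.388  0.071] None
clamp [ 0.539 -0.167  0.052] (705, np.float64(0.0485), array([569.1, -37.5]), array([468.3, 127.9]), 81.45)
```

View pics/crop0.png

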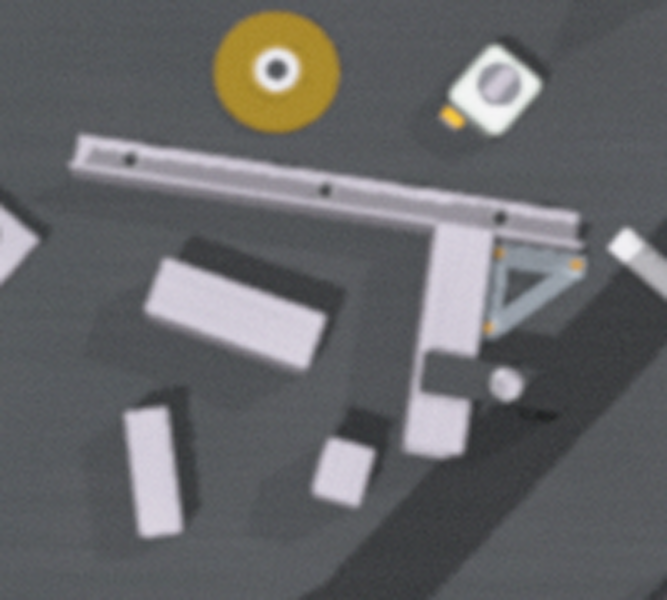

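The tube is confirmed at (291,214): 150×52 mm and 50 mm high in both views. The bar is 108×36 mm and the big piece is 70 mm high, so neither fits. Next I fit the jig's corner.

```bash
cat > jig.py <<'E'
from h import *
def jig(n,P):
    m=lambda c,y0,y1,x0,x1,z0,z1:P[(c[...,0]>x0)&(c[...,0]<x1)&(c[...,1]>y0)&(c[...,1]<y1)&(P[...,2]>z0)&(P[...,2]<z1)]
    a=np.radians(81.41-90);o=np.array([.6126,-.1478])
    for _ in range(3):
        R=np.array([[np.cos(a),-np.sin(a)],[np.sin(a),np.cos(a)]]);c=(P[...,:2]-o)@R
        f=m(c,20,320,-15,15,.031,.05) if 0 else m(c,.02,.32,-.02,.02,.031,.05)
        s=m(c,-.065,.02,-.08,-.01,.035,.06)
        fc=(f[:,:2]-o)@R;sc=(s[:,:2]-o)@R
        lo=[(np.mean(b:=np.linspace(i,i+.02,2)),np.percentile(fc[(fc[:,1]>i)&(fc[:,1]<i+.02),0],8)) for i in np.arange(.02,.3,.02) if ((fc[:,1]>i)&(fc[:,1]<i+.02)).sum()>8]
        k,b0=np.polyfit(*zip(*lo),1)
        b1=np.percentile(sc[:,1],97)
        o=o+R@np.array([b0,b1]);a-=np.arctan(k)
    return o,np.degrees(a)+90,np.ptp(sc[:,1])
E
python3 - <<'E'
from jig import *
for n in("top","side"):
    P=pts(n,np.load(n+"0.npz")["d"]);o,a,w=jig(n,P);print(n,o.round(4),a.round(2),"clamped tube width",w.round(4))
    r=np.radians(a-90);R=np.array([[np.cos(r),-np.sin(r)],[np.sin(r),np.cos(r)]])
    print("tube in corner",((np.array([.5282,.0292])-o)@R).round(4))
# colour edge check, top view: fence lower edge rays at z=.04, clamped tube left edge at z=.05
print(ray("top",[(242,171),(347,187)],.04).round(4),ray("top",[(351,190),(342,255)],.05).round(4))
r=np.radians(81.41-90);R=np.array([[np.cos(r),-np.sin(r)],[np.sin(r),np.cos(r)]])
t=np.array([.6126,-.1478])+R@np.array([-.170,.162])
s=read_state();print("start TCP target",t.round(4),"shift mm",((t-s["eef_pos"][:2])*1000).round(0),s["ee_rot"].round(1))
E
```

```text
top [ 0.6113 -0.1483] 81.6 clamped tube width 0.051
tube in corner [-0.1081  0.1634]
side [ 0.6123 -0.1484] 81.54 clamped tube width 0.061
tube in corner [-0.1093  0.1633]
[[ 0.6562  0.174   0.04  ]
 [ 0.6114 -0.138   0.04  ]] [[ 0.6002 -0.1484  0.05  ]
 [ 0.4087 -0.1209  0.05  ]]
start TCP target [0.4687 0.0378] shift mm [287. 635.] [ 179.9   -0.  -163.1]jig.py:11: RankWarning: Polyfit may be poorly conditioned
  k,b0=np.polyfit(*zip(*lo),1)
jig.py:11: RankWarning: Polyfit may be poorly conditioned
  k,b0=np.polyfit(*zip(*lo),1)
jig.py:11: RankWarning: Polyfit may be poorly conditioned
  k,b0=np.polyfit(*zip(*lo),1)
```

apply_moves(
  claw=0,
  moves=[
    {"x": 18,"y": 40,"rz": -2},
    {"x": 37,"y": 82,"rz": -4},
    {"x": 55,"y": 123,"rz": -6},
    {"x": 74,"y": 164,"rz": -8},
    {"x": 92,"y": 205,"rz": -10},
    {"x": 111,"y": 246,"rz": -11},
    {"x": 129,"y": 287,"rz": -12},
    {"x": 148,"y": 328,"rz": -13},
  ],
)

```text
schema error: expected keys x, y, z, rx, ry, rz
```

apply_moves(
  moves=[
    {"x": 18,"y": 40,"rz": -2},
    {"x": 37,"y": 82,"rz": -4},
    {"x": 55,"y": 123,"rz": -6},
    {"x": 74,"y": 164,"rz": -8},
    {"x": 92,"y": 205,"rz": -10},
    {"x": 111,"y": 246,"rz": -11},
    {"x": 129,"y": 287,"rz": -12},
    {"x": 139,"y": 307,"rz": -12.5},
  ],
)

```text
schema error: expected keys x, y, z, rx, ry, rz
```

apply_moves(
  claw=0,
  moves=[
    {"x": 18,"y": 40,"z": 0,"rx": 0,"ry": 0,"rz": -2},
    {"x": 37,"y": 82,"z": 0,"rx": 0,"ry": 0,"rz": -4},
    {"x": 55,"y": 123,"z": 0,"rx": 0,"ry": 0,"rz": -6},
    {"x": 74,"y": 164,"z": 0,"rx": 0,"ry": 0,"rz": -8},
    {"x": 92,"y": 205,"z": 0,"rx": 0,"ry": 0,"rz": -10},
    {"x": 111,"y": 246,"z": 0,"rx": 0,"ry": 0,"rz": -11},
    {"x": 129,"y": 287,"z": 0,"rx": 0,"ry": 0,"rz": -12},
    {"x": 148,"y": 328,"z": 0,"rx": 0,"ry": 0,"rz": -13},
  ],
)

```text
time: 0.9
eef_pos: [0.3302, -0.2681, 0.2334]
ee_rot: [180.0, -0.0, -176.1]
wrist_force: [1.2, 0.2, -0.2]
gripper_width: 0.997
grasp_force: 0.0
```

apply_moves(
  moves=[
    {"x": 18,"y": 40,"z": 0,"rx": 0,"ry": 0,"rz": -2},
    {"x": 37,"y": 82,"z": 0,"rx": 0,"ry": 0,"rz": -4},
    {"x": 55,"y": 123,"z": 0,"rx": 0,"ry": 0,"rz": -6},
    {"x": 74,"y": 164,"z": 0,"rx": 0,"ry": 0,"rz": -8},
    {"x": 92,"y": 205,"z": 0,"rx": 0,"ry": 0,"rz": -10},
    {"x": 111,"y": 246,"z": 0,"rx": 0,"ry": 0,"rz": -11},
    {"x": 129,"y": 287,"z": 0,"rx": 0,"ry": 0,"rz": -12},
    {"x": 139,"y": 307,"z": 0,"rx": 0,"ry": 0,"rz": -12.5},
  ],
)

```text
time: 1.7
eef_pos: [0.47, 0.04, 0.2332]
ee_rot: [180.0, -0.0, 171.6]
wrist_force: [0.1, -0.4, -0.1]
gripper_width: 0.998
grasp_force: 0.0
```

apply_moves(
  moves=[
    {"x": -4,"y": 0,"z": -45,"rx": 0,"ry": 0,"rz": 0},
    {"x": -4,"y": 0,"z": -90,"rx": 0,"ry": 0,"rz": 0},
    {"x": -4,"y": 0,"z": -125,"rx": 0,"ry": 0,"rz": 0},
    {"x": -4,"y": 0,"z": -140,"rx": 0,"ry": 0,"rz": 0},
    {"x": -4,"y": 0,"z": -140,"rx": 0,"ry": 0,"rz": 0},
  ],
)

```text
time: 2.2
eef_pos: [0.4632, 0.0364, 0.091]
ee_rot: [-179.8, -0.3, 171.4]
wrist_force: [-0.2, -0.0, -0.4]
gripper_width: 1.001
grasp_force: 0.0
```

Run:
```python
from h import *
p,d=snapshot("side");cv2.imwrite("pics/side1.png",cv2.resize(p[130:330,150:400][...,::-1],(750,600)))
```

```text
(no output)
```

View pics/side1.png

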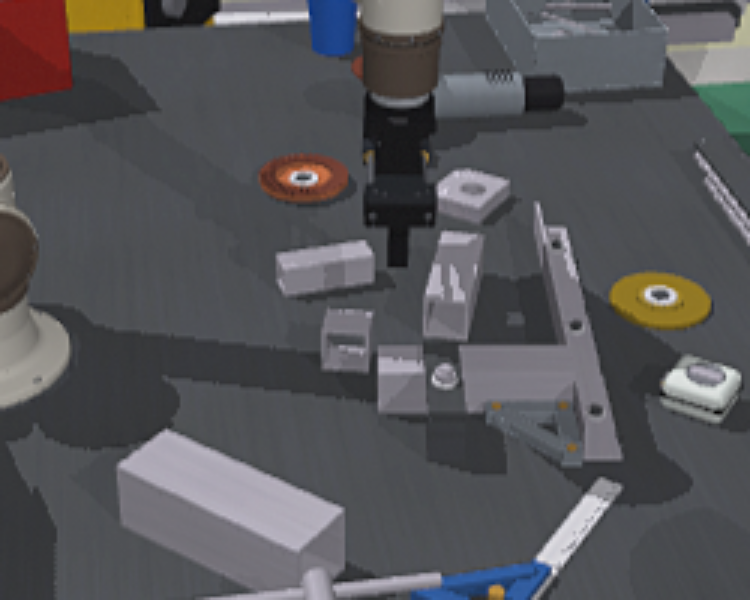

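The crop shows the fingers at (398,250), in the gap between the bar (325,265) and the tube (452,285). The tube's end, (447,315), is clear. I descend and push.

apply_moves(
  moves=[
    {"x": 2,"y": 2,"z": -30,"rx": 0,"ry": 0,"rz": 0},
    {"x": 2,"y": 2,"z": -55,"rx": 0,"ry": 0,"rz": 0},
    {"x": 2,"y": 2,"z": -68,"rx": 0,"ry": 0,"rz": 0},
    {"x": 2,"y": 2,"z": -68,"rx": 0,"ry": 0,"rz": 0},
    {"x": 9,"y": 1,"z": -68,"rx": 0,"ry": 0,"rz": 0},
    {"x": 16,"y": 0,"z": -68,"rx": 0,"ry": 0,"rz": 0},
    {"x": 23,"y": -1,"z": -68,"rx": 0,"ry": 0,"rz": 0},
    {"x": 30,"y": -2,"z": -68,"rx": 0,"ry": 0,"rz": 0},
  ],
)

```text
time: 3.05
eef_pos: [0.4943, 0.0344, 0.0258]
ee_rot: [-179.9, -0.2, 171.4]
wrist_force: [-3.2, -1.6, 1.7]
gripper_width: 0.997
grasp_force: 1.8
```

apply_moves(
  moves=[
    {"x": 6,"y": -1,"z": 0,"rx": 0,"ry": 0,"rz": 0},
    {"x": 12,"y": -2,"z": 0,"rx": 0,"ry": 0,"rz": 0},
    {"x": 18,"y": -3,"z": 0,"rx": 0,"ry": 0,"rz": 0},
    {"x": 24,"y": -4,"z": 0,"rx": 0,"ry": 0,"rz": 0},
    {"x": 30,"y": -4,"z": 0,"rx": 0,"ry": 0,"rz": 0},
    {"x": 36,"y": -5,"z": 0,"rx": 0,"ry": 0,"rz": 0},
    {"x": 42,"y": -6,"z": 0,"rx": 0,"ry": 0,"rz": 0},
    {"x": 48,"y": -7,"z": 0,"rx": 0,"ry": 0,"rz": 0},
  ],
)

```text
time: 3.85
eef_pos: [0.5422, 0.0279, 0.0254]
ee_rot: [-179.9, -0.2, 171.5]
wrist_force: [-6.9, 1.3, 4.7]
gripper_width: 1.004
grasp_force: 3.5
```

```bash
cat > look.py <<'E'
from h import *
import sys
p,d=snapshot("top");P=pts("top",d)
o=np.array([.6118,-.1483]);r=np.radians(81.55-90);R=np.array([[np.cos(r),-np.sin(r)],[np.sin(r),np.cos(r)]])
s=read_state();print("t",s["time"],"tcp",s["eef_pos"].round(4),"tcp in corner",((s["eef_pos"][:2]-o)@R*1000).round(1),"F corner",(s["wrist_force"][:2]@R).round(1))
c=(P[...,:2]-o)@R
q=c[(P[...,2]>.043)&(P[...,2]<.056)&(c[...,1]>.006)&(c[...,1]<.26)&(c[...,0]<-.002)&(c[...,0]>-.15)]
Q=cv2.minAreaRect((q*1000).astype(np.float32));print(len(q),np.round(Q[0],1),np.round(Q[1],1),round(Q[2],2))
if len(sys.argv)>1:cv2.imwrite(f"pics/{sys.argv[1]}.png",cv2.resize(p[130:290,220:420][...,::-1],(750,600)))
E
python3 look.py
```

```text
t 3.9 tcp [0.5438 0.028  0.0255] tcp in corner [-93.1 164.4] F corner [-3.  -0.7]
22 [-27.7  87.3] [14.1 55.1] 47.19
```

apply_moves(
  moves=[
    {"x": 6,"y": -1,"z": 0,"rx": 0,"ry": 0,"rz": 0},
    {"x": 12,"y": -2,"z": 0,"rx": 0,"ry": 0,"rz": 0},
    {"x": 18,"y": -3,"z": 0,"rx": 0,"ry": 0,"rz": 0},
    {"x": 23,"y": -4,"z": 0,"rx": 0,"ry": 0,"rz": 0},
    {"x": 26,"y": -4,"z": 0,"rx": 0,"ry": 0,"rz": 0},
    {"x": 28,"y": -4,"z": 0,"rx": 0,"ry": 0,"rz": 0},
  ],
)

```text
time: 4.5
eef_pos: [0.5701, 0.0239, 0.0253]
ee_rot: [-179.9, -0.2, 171.5]
wrist_force: [-6.4, 0.3, 4.5]
gripper_width: 0.994
grasp_force: 3.5
```

apply_moves(
  moves=[
    {"x": 2,"y": 0,"z": 0,"rx": 0,"ry": 0,"rz": 0},
    {"x": 4,"y": -1,"z": 0,"rx": 0,"ry": 0,"rz": 0},
  ],
)

```text
time: 4.7
eef_pos: [0.5744, 0.0232, 0.0254]
ee_rot: [-180.0, -0.1, 171.5]
wrist_force: [-4.5, 1.2, 2.3]
gripper_width: 0.997
grasp_force: 2.5
```

```bash
python3 look.py
python3 - <<'E'
from h import *
p,d=snapshot("side");cv2.imwrite("pics/side2.png",cv2.resize(p[180:300,220:370][...,::-1],(750,600),interpolation=cv2.INTER_CUBIC))
E
```

```text
t 4.75 tcp [0.5751 0.0231 0.0254] tcp in corner [-61.5 164.2] F corner [-3.2 -0.4]
20 [ -7.2 100.1] [17.9 10. ] 86.02
```

View pics/side2.png

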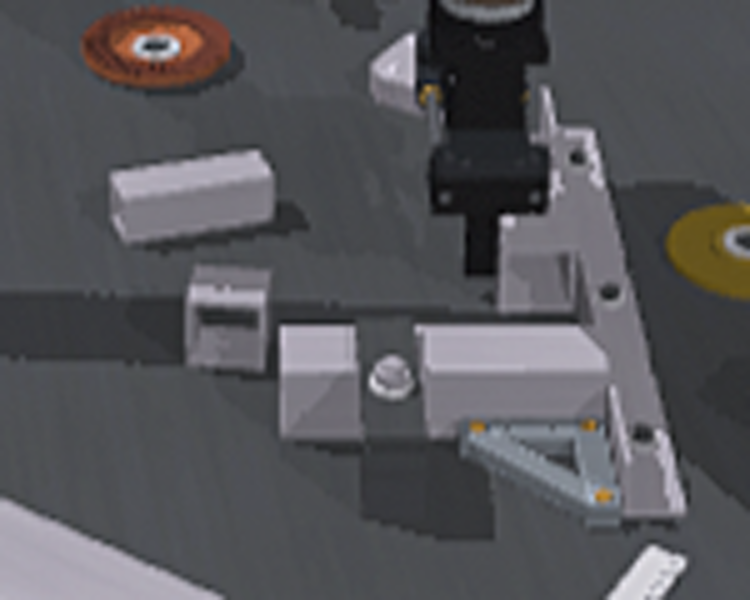

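The crop shows the tube's end at (540,280), almost at the fence and parallel to it, with the finger at (482,245) pushing its side. I close up in small steps.

apply_moves(
  moves=[
    {"x": 1,"y": 0,"z": 0,"rx": 0,"ry": 0,"rz": 0},
    {"x": 2,"y": 0,"z": 0,"rx": 0,"ry": 0,"rz": 0},
  ],
)

```text
time: 5.0
eef_pos: [0.5763, 0.0231, 0.0254]
ee_rot: [-180.0, -0.1, 171.5]
wrist_force: [-5.6, 0.5, 2.1]
gripper_width: 1.001
grasp_force: 2.8
```

apply_moves(
  moves=[
    {"x": 1,"y": 0,"z": 0,"rx": 0,"ry": 0,"rz": 0},
    {"x": 2,"y": 0,"z": 0,"rx": 0,"ry": 0,"rz": 0},
  ],
)

```text
time: 5.2
eef_pos: [0.5776, 0.023, 0.0253]
ee_rot: [-179.9, -0.2, 171.5]
wrist_force: [-9.3, 1.1, 3.8]
gripper_width: 1.002
grasp_force: 4.4
```

apply_moves(
  moves=[
    {"x": 1,"y": 0,"z": 0,"rx": 0,"ry": 0,"rz": 0},
    {"x": 2,"y": 0,"z": 0,"rx": 0,"ry": 0,"rz": 0},
  ],
)

```text
time: 5.4
eef_pos: [0.5776, 0.0229, 0.0253]
ee_rot: [-179.9, -0.4, 171.5]
wrist_force: [-13.3, 4.1, 9.9]
gripper_width: 1.0
grasp_force: 7.2
```

apply_moves(
  moves=[
    {"x": -8,"y": 1,"z": 0,"rx": 0,"ry": 0,"rz": 0},
    {"x": -20,"y": 3,"z": 0,"rx": 0,"ry": 0,"rz": 0},
    {"x": -20,"y": 3,"z": 25,"rx": 0,"ry": 0,"rz": 0},
    {"x": -20,"y": 3,"z": 60,"rx": 0,"ry": 0,"rz": 0},
    {"x": -10,"y": 30,"z": 90,"rx": 0,"ry": 0,"rz": 0},
    {"x": 15,"y": 65,"z": 90,"rx": 0,"ry": 0,"rz": 0},
    {"x": 40,"y": 95,"z": 90,"rx": 0,"ry": 0,"rz": 0},
    {"x": 50,"y": 103,"z": 90,"rx": 0,"ry": 0,"rz": 0},
  ],
  claw=0,
)

```text
time: 6.2
eef_pos: [0.6354, 0.1299, 0.1167]
ee_rot: [179.8, 0.4, 171.6]
wrist_force: [-0.4, -0.0, -0.4]
gripper_width: 0.996
grasp_force: 0.0
```

apply_moves(
  moves=[
    {"x": 0,"y": 0,"z": 0,"rx": 0,"ry": 0,"rz": 0},
    {"x": 0,"y": 0,"z": 0,"rx": 0,"ry": 0,"rz": 0},
    {"x": 0,"y": 0,"z": 0,"rx": 0,"ry": 0,"rz": 0},
    {"x": 0,"y": 0,"z": 0,"rx": 0,"ry": 0,"rz": 0},
    {"x": 0,"y": 0,"z": 0,"rx": 0,"ry": 0,"rz": 0},
    {"x": 0,"y": 0,"z": 0,"rx": 0,"ry": 0,"rz": 0},
  ],
  claw=1,
)

```text
time: 6.8
eef_pos: [0.6311, 0.1258, 0.1158]
ee_rot: [180.0, 0.0, 171.4]
wrist_force: [0.6, 0.2, 0.7]
gripper_width: 0.539
grasp_force: 0.0
```

```bash
python3 look.py top3
```

```text
t 6.85 tcp [0.6311 0.1259 0.1158] tcp in corner [-21.2 274.1] F corner [-0.1 -0. ]
628 [-26.9 166.1] [150.   49.8] 89.78
```

View pics/top3.png

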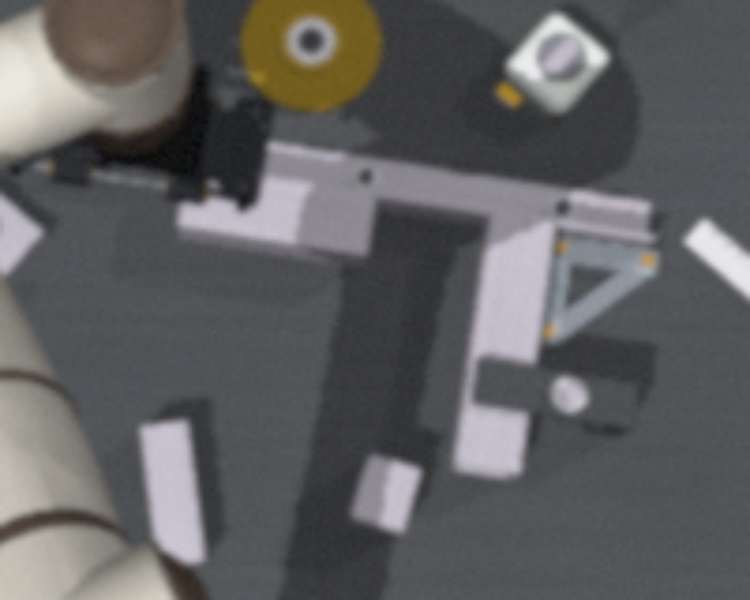

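The crop shows the tube at (275,215), flat against the fence (0.2°, x −26.9). Its end is at y = 241 mm and the gripper stands off past it. The fingers finish closing as I descend, then I push along the fence.

apply_moves(
  moves=[
    {"x": -2,"y": 1,"z": 0,"rx": 0,"ry": 0,"rz": 0},
    {"x": -2,"y": 1,"z": 0,"rx": 0,"ry": 0,"rz": 0},
    {"x": -2,"y": 1,"z": 0,"rx": 0,"ry": 0,"rz": 0},
    {"x": -2,"y": 1,"z": 0,"rx": 0,"ry": 0,"rz": 0},
    {"x": -2,"y": 1,"z": -35,"rx": 0,"ry": 0,"rz": 0},
    {"x": -2,"y": 1,"z": -65,"rx": 0,"ry": 0,"rz": 0},
    {"x": -2,"y": 1,"z": -85,"rx": 0,"ry": 0,"rz": 0},
    {"x": -2,"y": 1,"z": -91,"rx": 0,"ry": 0,"rz": 0},
  ],
)

```text
time: 7.65
eef_pos: [0.6276, 0.1265, 0.0218]
ee_rot: [-179.9, -0.3, 171.4]
wrist_force: [0.4, -0.2, -0.2]
gripper_width: 0.006
grasp_force: 0.0
```

apply_moves(
  moves=[
    {"x": -1,"y": -5,"z": 0,"rx": 0,"ry": 0,"rz": 0},
    {"x": -1,"y": -10,"z": 0,"rx": 0,"ry": 0,"rz": 0},
    {"x": -2,"y": -15,"z": 0,"rx": 0,"ry": 0,"rz": 0},
    {"x": -3,"y": -20,"z": 0,"rx": 0,"ry": 0,"rz": 0},
    {"x": -4,"y": -25,"z": 0,"rx": 0,"ry": 0,"rz": 0},
    {"x": -4,"y": -30,"z": 0,"rx": 0,"ry": 0,"rz": 0},
  ],
)

```text
time: 8.25
eef_pos: [0.6259, 0.0988, 0.0258]
ee_rot: [179.8, 0.2, 171.4]
wrist_force: [-3.2, 10.1, 3.0]
gripper_width: 0.004
grasp_force: 5.1
```

```bash
python3 look.py
python3 - <<'E'
from h import *
p,d=snapshot("side");cv2.imwrite("pics/side4.png",cv2.resize(p[180:300,220:370][...,::-1],(750,600),interpolation=cv2.INTER_CUBIC))
E
```

```text
t 8.3 tcp [0.6257 0.0981 0.0259] tcp in corner [-22.4 245.8] F corner [-2.1  4.9]
385 [-26.9 166.7] [ 48.9 167.4] 0.39
```

View pics/side4.png

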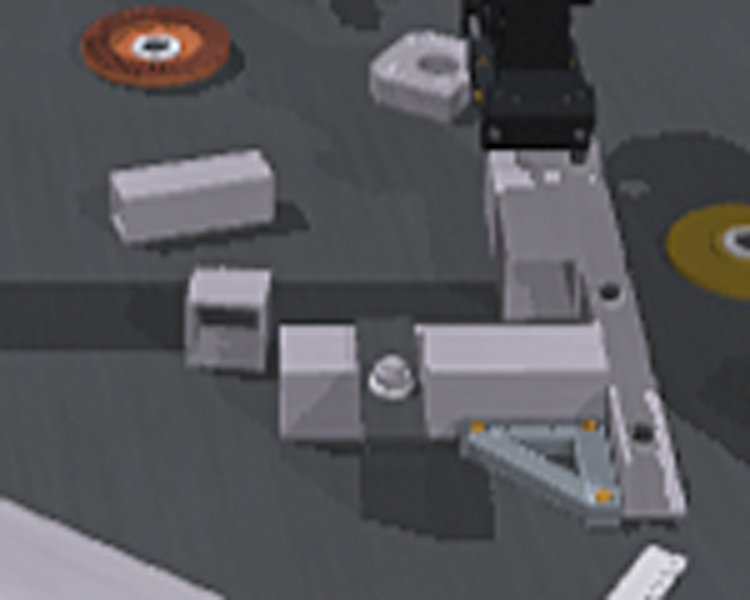

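The crop shows the finger on the tube's left end and the tube sliding along the fence, with its front end at (540,280). I continue.

apply_moves(
  moves=[
    {"x": -1,"y": -6,"z": 0,"rx": 0,"ry": 0,"rz": 0},
    {"x": -2,"y": -12,"z": 0,"rx": 0,"ry": 0,"rz": 0},
    {"x": -3,"y": -18,"z": 0,"rx": 0,"ry": 0,"rz": 0},
    {"x": -4,"y": -24,"z": 0,"rx": 0,"ry": 0,"rz": 0},
    {"x": -4,"y": -30,"z": 0,"rx": 0,"ry": 0,"rz": 0},
    {"x": -5,"y": -36,"z": 0,"rx": 0,"ry": 0,"rz": 0},
    {"x": -6,"y": -42,"z": 0,"rx": 0,"ry": 0,"rz": 0},
    {"x": -7,"y": -48,"z": 0,"rx": 0,"ry": 0,"rz": 0},
  ],
)

```text
time: 9.15
eef_pos: [0.6187, 0.0512, 0.0258]
ee_rot: [179.8, 0.1, 171.5]
wrist_force: [-3.1, 9.3, 2.9]
gripper_width: 0.004
grasp_force: 4.3
```

apply_moves(
  moves=[
    {"x": -1,"y": -5,"z": 0,"rx": 0,"ry": 0,"rz": 0},
    {"x": -1,"y": -10,"z": 0,"rx": 0,"ry": 0,"rz": 0},
    {"x": -2,"y": -14,"z": 0,"rx": 0,"ry": 0,"rz": 0},
    {"x": -2,"y": -17,"z": 0,"rx": 0,"ry": 0,"rz": 0},
    {"x": -3,"y": -19,"z": 0,"rx": 0,"ry": 0,"rz": 0},
  ],
)

```text
time: 9.65
eef_pos: [0.6158, 0.0321, 0.0259]
ee_rot: [179.8, 0.1, 171.5]
wrist_force: [-1.3, 6.3, 2.1]
gripper_width: 0.008
grasp_force: 3.5
```

```bash
python3 look.py
python3 - <<'E'
from h import *
p,d=snapshot("side");cv2.imwrite("pics/side5.png",cv2.resize(p[180:300,220:370][...,::-1],(750,600),interpolation=cv2.INTER_CUBIC))
E
```

```text
t 9.7 tcp [0.6158 0.0316 0.0258] tcp in corner [-22.5 178.6] F corner [-1.9  6.9]
370 [-27.   79.1] [ 49.  127.1] 0.41
```

View pics/side5.png

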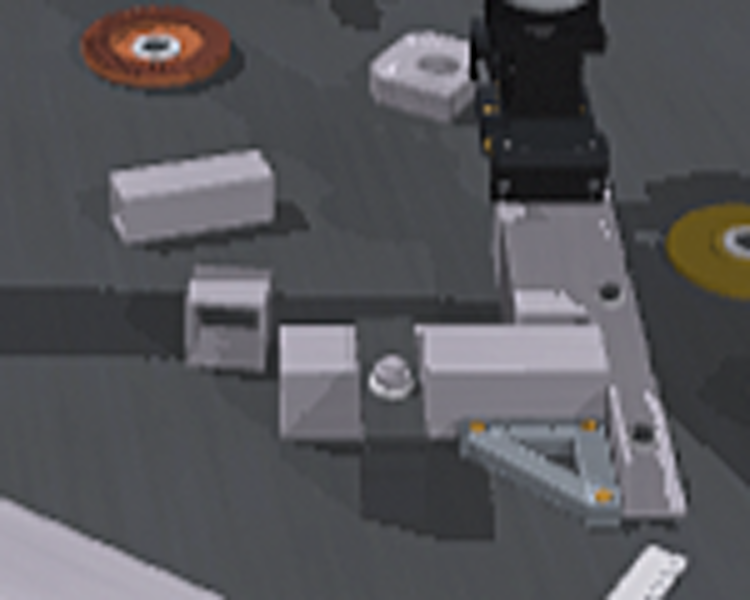

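The crop shows the tube's leading top edge at (550,295), close behind the clamped tube. The depth gives about 15 mm left. I close slowly.

apply_moves(
  moves=[
    {"x": -1,"y": -4,"z": 0,"rx": 0,"ry": 0,"rz": 0},
    {"x": -1,"y": -7,"z": 0,"rx": 0,"ry": 0,"rz": 0},
    {"x": -1,"y": -9,"z": 0,"rx": 0,"ry": 0,"rz": 0},
    {"x": -2,"y": -11,"z": 0,"rx": 0,"ry": 0,"rz": 0},
  ],
)

```text
time: 10.15
eef_pos: [0.6141, 0.021, 0.0259]
ee_rot: [179.8, 0.2, 171.5]
wrist_force: [0.3, 6.3, 1.5]
gripper_width: 0.005
grasp_force: 2.9
```

apply_moves(
  moves=[
    {"x": 0,"y": -1,"z": 0,"rx": 0,"ry": 0,"rz": 0},
    {"x": 0,"y": -2,"z": 0,"rx": 0,"ry": 0,"rz": 0},
  ],
)

```text
time: 10.35
eef_pos: [0.6139, 0.019, 0.0258]
ee_rot: [179.8, 0.1, 171.5]
wrist_force: [-2.7, 9.5, 2.9]
gripper_width: 0.008
grasp_force: 4.4
```

apply_moves(
  moves=[
    {"x": 0,"y": -1,"z": 0,"rx": 0,"ry": 0,"rz": 0},
    {"x": 0,"y": -2,"z": 0,"rx": 0,"ry": 0,"rz": 0},
  ],
)

```text
time: 10.55
eef_pos: [0.6137, 0.0173, 0.0258]
ee_rot: [179.8, 0.1, 171.5]
wrist_force: [-2.5, 10.2, 4.2]
gripper_width: 0.008
grasp_force: 4.9
```

apply_moves(
  moves=[
    {"x": 0,"y": -1,"z": 0,"rx": 0,"ry": 0,"rz": 0},
    {"x": 0,"y": -2,"z": 0,"rx": 0,"ry": 0,"rz": 0},
  ],
)

```text
time: 10.75
eef_pos: [0.6137, 0.017, 0.0259]
ee_rot: [179.7, 0.1, 171.5]
wrist_force: [-4.7, 19.1, 4.5]
gripper_width: 0.007
grasp_force: 9.4
```

apply_moves(
  moves=[
    {"x": 0,"y": -1,"z": 0,"rx": 0,"ry": 0,"rz": 0},
    {"x": 0,"y": -1,"z": 0,"rx": 0,"ry": 0,"rz": 0},
  ],
)

```text
time: 10.95
eef_pos: [0.6137, 0.017, 0.0259]
ee_rot: [179.7, 0.2, 171.5]
wrist_force: [-4.4, 19.3, 3.3]
gripper_width: 0.003
grasp_force: 9.4
```

Stalled against the clamped tube at 19 N. I back off, look, and then press it to the fence one last time.

apply_moves(
  moves=[
    {"x": 1,"y": 10,"z": 0,"rx": 0,"ry": 0,"rz": 0},
    {"x": 4,"y": 28,"z": 0,"rx": 0,"ry": 0,"rz": 0},
    {"x": 4,"y": 28,"z": 40,"rx": 0,"ry": 0,"rz": 0},
    {"x": 4,"y": 28,"z": 85,"rx": 0,"ry": 0,"rz": 0},
    {"x": 4,"y": 70,"z": 100,"rx": 0,"ry": 0,"rz": 0},
    {"x": 4,"y": 100,"z": 100,"rx": 0,"ry": 0,"rz": 0},
    {"x": 4,"y": 100,"z": 100,"rx": 0,"ry": 0,"rz": 0},
  ],
  claw=0,
)

```text
time: 11.65
eef_pos: [0.6179, 0.1155, 0.1257]
ee_rot: [179.9, 0.1, 171.6]
wrist_force: [-0.1, -0.3, -0.5]
gripper_width: 0.562
grasp_force: 0.0
```

```bash
cat > chk.py <<'E'
from h import *
import sys
o=np.array([.6118,-.1483]);r=np.radians(81.55-90);R=np.array([[np.cos(r),-np.sin(r)],[np.sin(r),np.cos(r)]])
p,d=snapshot("top");P=pts("top",d);c=((P[...,:2]-o)@R)*1000;z=P[...,2]
s=read_state();print(s["time"],s["eef_pos"].round(4),((s["eef_pos"][:2]-o)@R*1000).round(1))
q=c[(z>.043)&(z<.056)&(c[...,0]>-75)&(c[...,0]<3)&(c[...,1]>-60)&(c[...,1]<200)]
e=[(y+5,np.percentile(q[(q[:,1]>y)&(q[:,1]<y+10),0],3)) for y in range(5,145,10) if ((q[:,1]>y)&(q[:,1]<y+10)).sum()>10]
k,b=np.polyfit(*zip(*e),1);w=q[(q[:,0]>-45)&(q[:,0]<-8)]
print("side slope rad",k.round(4),"side x at y=75",(k*75+b).round(1),"y range incl clamped (200 wide: -50..150)",np.percentile(w[:,1],[.5,99.5]).round(1))
cv2.imwrite(f"pics/{sys.argv[1]}.png",cv2.resize(p[140:260,270:420][...,::-1],(750,600),interpolation=cv2.INTER_CUBIC))
E
python3 chk.py top6
```

```text
11.7 [0.6172 0.1139 0.1249] [-33.2 260.1]
side slope rad 0.0019 side x at y=75 -49.0 y range incl clamped (200 wide: -50..150) [-48.7 149.3]
```

View pics/top6.png

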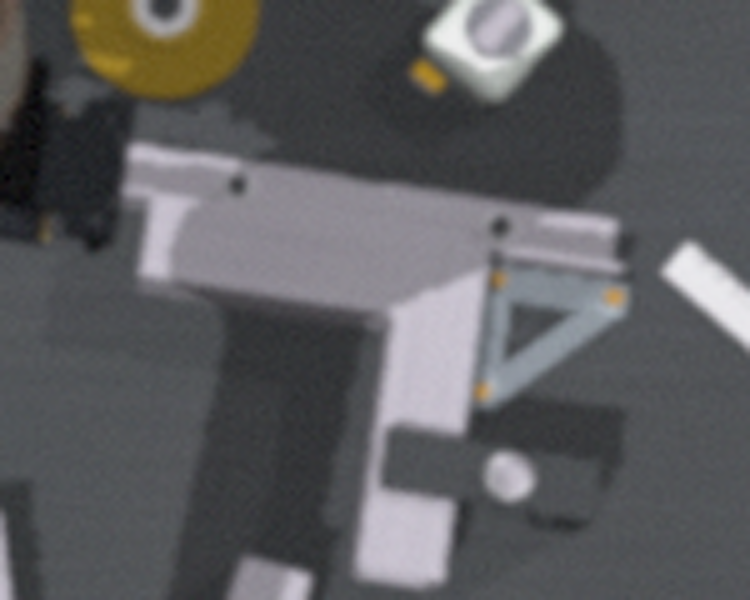

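The crop shows the tube home: the side fits at x = −49, the slope is 0.002 rad, the end spans to y = 149, and there is no visible gap at (390,310). One gentle press with the open fingers will seat it on the fence.

apply_moves(
  claw=0,
  moves=[
    {"x": -20,"y": -40,"z": 0,"rx": 0,"ry": 0,"rz": 0},
    {"x": -40,"y": -80,"z": 0,"rx": 0,"ry": 0,"rz": 0},
    {"x": -60,"y": -120,"z": 0,"rx": 0,"ry": 0,"rz": 0},
    {"x": -76,"y": -160,"z": 0,"rx": 0,"ry": 0,"rz": 0},
    {"x": -78,"y": -172,"z": 0,"rx": 0,"ry": 0,"rz": 0},
    {"x": -78,"y": -172,"z": -30,"rx": 0,"ry": 0,"rz": 0},
    {"x": -78,"y": -172,"z": -30,"rx": 0,"ry": 0,"rz": 0},
  ],
)

```text
time: 12.4
eef_pos: [0.5364, -0.0611, 0.0915]
ee_rot: [-179.9, -0.4, 171.3]
wrist_force: [-0.6, 0.4, -1.1]
gripper_width: 1.0
grasp_force: 0.0
```

apply_moves(
  moves=[
    {"x": 0,"y": 0,"z": -30,"rx": 0,"ry": 0,"rz": 0},
    {"x": 0,"y": 0,"z": -55,"rx": 0,"ry": 0,"rz": 0},
    {"x": 0,"y": 0,"z": -67,"rx": 0,"ry": 0,"rz": 0},
    {"x": 6,"y": -1,"z": -67,"rx": 0,"ry": 0,"rz": 0},
    {"x": 12,"y": -2,"z": -67,"rx": 0,"ry": 0,"rz": 0},
    {"x": 18,"y": -3,"z": -67,"rx": 0,"ry": 0,"rz": 0},
    {"x": 22,"y": -3,"z": -67,"rx": 0,"ry": 0,"rz": 0},
    {"x": 25,"y": -4,"z": -67,"rx": 0,"ry": 0,"rz": 0},
  ],
)

```text
time: 13.2
eef_pos: [0.5647, -0.0637, 0.0283]
ee_rot: [180.0, 0.0, 171.5]
wrist_force: [-4.0, 1.9, 2.4]
gripper_width: 1.003
grasp_force: 2.0
```

apply_moves(
  moves=[
    {"x": 1,"y": 0,"z": 0,"rx": 0,"ry": 0,"rz": 0},
    {"x": 3,"y": 0,"z": 0,"rx": 0,"ry": 0,"rz": 0},
    {"x": 3,"y": 0,"z": 0,"rx": 0,"ry": 0,"rz": 0},
  ],
)

```text
time: 13.5
eef_pos: [0.5646, -0.064, 0.0274]
ee_rot: [-179.9, -0.3, 171.5]
wrist_force: [-5.9, 1.3, 4.0]
gripper_width: 1.0
grasp_force: 3.1
```

apply_moves(
  moves=[
    {"x": 2,"y": 0,"z": 0,"rx": 0,"ry": 0,"rz": 0},
    {"x": 4,"y": -1,"z": 0,"rx": 0,"ry": 0,"rz": 0},
    {"x": 4,"y": -1,"z": 0,"rx": 0,"ry": 0,"rz": 0},
  ],
)

```text
time: 13.8
eef_pos: [0.5645, -0.0644, 0.0268]
ee_rot: [-179.9, -0.8, 171.4]
wrist_force: [-13.5, 6.5, 10.8]
gripper_width: 0.995
grasp_force: 7.3
```

apply_moves(
  moves=[
    {"x": -10,"y": 2,"z": 0,"rx": 0,"ry": 0,"rz": 0},
    {"x": -28,"y": 5,"z": 0,"rx": 0,"ry": 0,"rz": 0},
    {"x": -28,"y": 5,"z": 40,"rx": 0,"ry": 0,"rz": 0},
    {"x": -28,"y": 5,"z": 85,"rx": 0,"ry": 0,"rz": 0},
    {"x": -50,"y": 30,"z": 115,"rx": 0,"ry": 0,"rz": 0},
    {"x": -70,"y": 70,"z": 120,"rx": 0,"ry": 0,"rz": 0},
    {"x": -80,"y": 110,"z": 120,"rx": 0,"ry": 0,"rz": 0},
    {"x": -90,"y": 150,"z": 120,"rx": 0,"ry": 0,"rz": 0},
  ],
)

```text
time: 14.6
eef_pos: [0.4811, 0.0865, 0.1486]
ee_rot: [179.9, 0.2, 171.4]
wrist_force: [0.8, -0.3, 0.6]
gripper_width: 0.997
grasp_force: 0.0
```

apply_moves(
  moves=[
    {"x": 0,"y": 45,"z": 10,"rx": 0,"ry": 0,"rz": 0},
    {"x": 0,"y": 90,"z": 20,"rx": 0,"ry": 0,"rz": 0},
    {"x": 0,"y": 130,"z": 30,"rx": 0,"ry": 0,"rz": 0},
    {"x": 0,"y": 130,"z": 30,"rx": 0,"ry": 0,"rz": 0},
    {"x": 0,"y": 130,"z": 30,"rx": 0,"ry": 0,"rz": 0},
  ],
)

```text
time: 15.1
eef_pos: [0.4811, 0.2161, 0.1776]
ee_rot: [180.0, 0.0, 171.5]
wrist_force: [-0.3, -0.3, -0.6]
gripper_width: 1.0
grasp_force: 0.0
```

```bash
python3 chk.py top7
```

```text
15.15 [0.4809 0.215  0.1773] [-182.8  340.2]
side slope rad 0.0054 side x at y=75 -49.2 y range incl clamped (200 wide: -50..150) [-48.6 149.3]
```

View pics/top7.png

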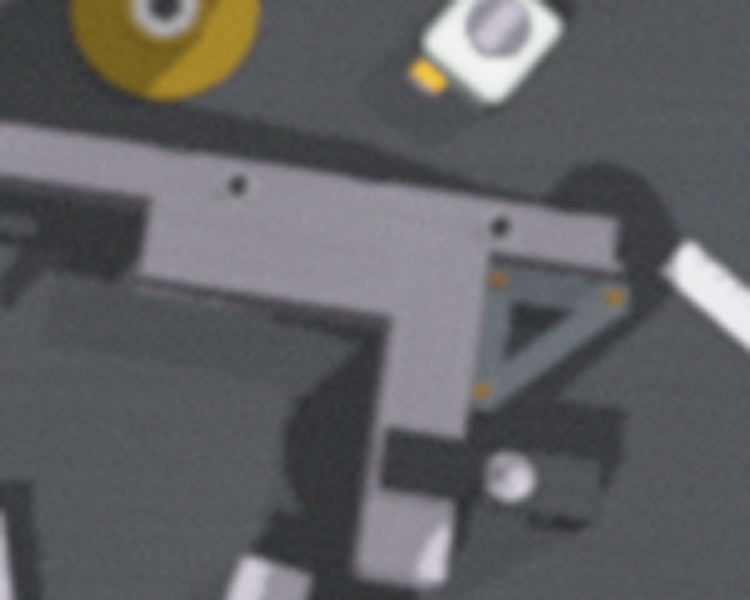

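The picture shows the tube seated in the corner at (390,310), parallel to the fence, with the arm clear. The other things in view look undisturbed.

```bash
python3 -c "
from workcell import sign_off
print(sign_off())"
```

```text
the job is handed in; nothing more can be done
None
```

I pushed the 150 mm tube into the jig corner and handed the job in at about 15 s. The last look showed its side flat on the fence (within about 0.005 rad) and its end against the clamped tube, with the arm clear; no verdict came back.

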